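# Turn the spice carousel until the red-capped jar faces front

## Task

Turn the spice carousel by gently pushing the pegs on its rim with the fingertips until the jar with the red cap stands at the front, right in line with the white arrow on the foot, then take the hand away. Only push: do not pinch a peg, touch or lift any jar, or spin the platter fast; all four jars stay upright in their wells, and the things standing round about stay where they are.

Things in the scene. Friction and masses are not known exactly. Their poses are not given: they have to be found in the camera images.
- stand: fixed black round foot of the carousel (110 mm diameter, 17 mm high) under the platter; origin on the worktop, on the platter's vertical turning axis, z up. Its own -x axis is the FRONT: a flat tab 34 mm wide, 7 mm high, with a white arrow sticks out that way from under the platter, to 153 mm from the axis, roughly towards the robot.
- platter: light-wood platter, 240 mm diameter, 12 mm thick, turning on the stand about the vertical axis through its origin (centre of the underside, 18 mm above the worktop), over a full turn each way. Friction: about 1 N at the rim; it stops when not pushed. Four wells (rings 57 mm wide, 9 mm high), 52 mm from the axis at its +x, +y, -x, -y, hold one jar each.
- grip_0 (a point): one of six alike upright round steel pegs on the platter's rim, 18 mm diameter at most, from 30 to 128 mm above the worktop, 110 mm from the axis, 60 degrees apart; point on the peg's axis, 105 mm above the worktop
- grip_1 (a point): one of six alike upright round steel pegs on the platter's rim, 18 mm diameter at most, from 30 to 128 mm above the worktop, 110 mm from the axis, 60 degrees apart; point on the peg's axis, 105 mm above the worktop
- grip_2 (a point): one of six alike upright round steel pegs on the platter's rim, 18 mm diameter at most, from 30 to 128 mm above the worktop, 110 mm from the axis, 60 degrees apart; point on the peg's axis, 105 mm above the worktop
- grip_3 (a point): one of six alike upright round steel pegs on the platter's rim, 18 mm diameter at most, from 30 to 128 mm above the worktop, 110 mm from the axis, 60 degrees apart; point on the peg's axis, 105 mm above the worktop
- grip_4 (a point): one of six alike upright round steel pegs on the platter's rim, 18 mm diameter at most, from 30 to 128 mm above the worktop, 110 mm from the axis, 60 degrees apart; point on the peg's axis, 105 mm above the worktop
- grip_5 (a point): one of six alike upright round steel pegs on the platter's rim, 18 mm diameter at most, from 30 to 128 mm above the worktop, 110 mm from the axis, 60 degrees apart; point on the peg's axis, 105 mm above the worktop
- red_jar_mid (a point): centre, half-way up, of the spice jar with the RED cap (45 mm diameter, 106 mm high), loose in one of the four wells; its top is 136 mm above the worktop (no jar top is above 139 mm)
- red_jar: the same red-capped jar; origin at the centre of its underside, z up
- gold_jar: spice jar with a gold (mustard) cap, about 45 mm diameter and up to 109 mm high, loose in another well; origin at the centre of its underside, z up
- black_jar: spice jar with a black cap, about 45 mm diameter and up to 109 mm high, loose in another well; origin at the centre of its underside, z up
- white_jar: spice jar with a whitish-grey cap, about 45 mm diameter and up to 109 mm high, loose in another well; origin at the centre of its underside, z up
- garlic: bystander: a garlic bulb, 55 mm, to the left; origin under its centre
- pepper_mill: bystander: wooden pepper mill, 58 mm diameter, 165 mm high, to the right; origin under its centre
- red_mug_by: bystander: tall red mug with black stars, 100 x 142 x 134 mm with its ear, to the right; origin near the centre of its underside
- tomato: bystander: small red tomato, 34 mm wide and 27 mm high, to the left; origin under its centre
There are look-alikes about, which are no part of the job. What is shaped like the white_jar but green is not meant. What is shaped like the black_jar but orange is not meant.

How it is judged:
By the outcome, as a careful person would: the job done as asked, in the order asked, and still so for the second after the job is handed in, with the robot touching nothing.
It also fails if it takes over 58 s, if anything falls off the work surface, if the arm or the gripper's body presses on something with over 40 N, if the wrist force passes 120 N, or if a joint passes its speed limit or range.

## Robot

A 6-joint arm with a two-finger parallel gripper is mounted at the origin on a cart in front of the work surface, level with it; the furniture and walls round the work are solid. World frame = base frame: x ahead of the robot, y to its left, z up, the work surface at z = 0. Lengths are in m, angles in rad, forces in N, time in s.
With the tool pointing down it reaches from about 0.3 to 0.875 m from the base axis. Payload 6.4 kg.
Tool frame: the origin (TCP) lies between the finger pads; the fingertips stand 8 mm ahead of it and the grasp point (between the pads) lies 11 mm behind it (ctrl.finger_overhang is the distance from the TCP to the fingertips, in m); z points along the fingers, y is the line along which they close (so a half turn about z gives the same grasp; the last joint's range is limited). The gripper opens to 85 mm and grips with 20 to 120 N. Pads are 22 mm wide; open, the fingers measure 114 mm over their backs; the gripper's body (76 mm by 85 mm) begins 54 mm behind the grasp point. The pads swing forward as they close: fully open they stand 13 mm farther back than shut.
Start: joints at [-1.444, 0.181, 1.607, -0, 1.354, -0.206], TCP at [0.188, -0.543, 0.239] pointing down, gripper open.
Joint ranges: [-2.99, 2.99], [-0.89, 2.07], [0.3, 2.58], [-1.14, 4.28], [0, 2.63], [-3.12, 3.12]. Speed limits (rad/s): [2.57, 2.57, 3.01, 3.14, 3.14, 3.14].

## Interface

Orientations are given as a unit quaternion [w, x, y, z].
In Python, from bench import ctrl, camera gives the robot as it stands.
- The arm moves only by the shell command python3 -m pendant 'ROWS' [OPENING]. ROWS is JSON, a list of rows, each a list of 6 numbers: the shift along the world's x, y, z normalised to -1 to 1, where 1 is 200 mm, then the turn, a rotation vector about the world's x, y, z normalised to -1 to 1, where 1 is pi/2 rad. In form: [[dx, dy, dz, rx, ry, rz], ...]. A call has exactly 10 rows; each row shifts and turns the commanded pose from where the row before left it; what a row does not reach is not made up. A row lasts 1/8 s, in which the tool goes at most 62.5 mm and 10.7 degrees, less where a joint would pass 70% of its speed; a pose out of reach is approached as far as the arm can. A call with a number of a shift or a turn outside -1 to 1 is refused whole. A call with a gripper value outside its range is refused whole. OPENING is the opening, from -1 (shut) to 1 (fully open), set as the call begins (- or left out, the last holds). The fingers move at their own pace and stop on an object; the grip force is fixed at half the most. Time passes only in rows, so rows that do not move let the fingers close, or fill a call up. It gives the time, the measured TCP pose, the force, the opening and the grip force at its end, in the units of the state.
- ctrl.get_obs(): the state, without advancing time (a new reading comes with each control period).
- camera(name): name is "scene" or "top" or "wrist"; returns a dict with "color" (384x512x3 uint8, blue, green, red), "fx", "fy", "cx", "cy" (pixels), "xyz" and "rotation" of the camera in the world; the wrist camera has in their place "hand_eye" (4x4, takes a point from camera to tool coordinates, whose origin is the TCP and whose axes are the flange's). Camera axes: x right, y down, z forward; pixel columns grow to the right and rows downward; lengths in m; the calibration is good to about 2 mm. A picture is of the moment at which its call begins: read the wrist's pose just before it. There is no depth.
- ctrl.hand_in(): hands the job in; it is judged then, once.
The state is a dict: "time_s": time; "q": joint angles; "dq": joint speeds; "joint_efforts": joint torques, N m; "eef_pos": TCP position; "eef_rot": TCP orientation; "wrist_force": force on the tool from outside, world axes, zero at the start; "torque": the same for the moment, N m; "opening": opening from 0.0 (shut) to 1.0 (fully open); "grasp_force": force on a finger pad.
Only numpy, scipy, OpenCV 4.12 (cv2) and the standard library are available. Lean on these libraries where they do the work, as an engineer would, in place of code of your own. Each camera call takes 0.05 s, during which the arm holds its last target. There are 200 camera calls.

## Working session

There is one attempt and no reset: what is moved stays moved. The work goes in short steps, Python scripts to look and compute and a shell command to move; the robot and the scene stay as the last step left them, time stands still between calls to the robot, and variables do not carry over. Pictures are saved under pics/ and viewed, at most 10 in all, crops included, and the job is handed in when it is done.

```bash
mkdir -p pics; python3 - <<'E'
from bench import ctrl,camera
import cv2,numpy as np
o=ctrl.get_obs();print(o['time_s'],o['eef_pos'],o['eef_rot'],o['opening'])
for n in('scene','top'):
    c=camera(n);cv2.imwrite(f'pics/{n}0.png',c['color'])
    np.save(n+'0.npy',c,allow_pickle=True)
    print(n,c['fx'],c['fy'],c['cx'],c['cy'],c['xyz'],np.round(c['rotation'],3).tolist())
a=cv2.imread('pics/top0.png');cv2.imwrite('pics/top0b.png',cv2.resize(a,(800,600)))
E
```

```text
0.0 [ 0.18778403 -0.54289981  0.23838816] [-8.66253268e-04  9.86185262e-01  1.65643824e-01  3.88122786e-05] 1.0014550310762191
scene 431.4463149759278 431.4463149759278 263.1346513324193 199.55210523242613 [ 0.01683785 -1.09372986  0.74281583] [-0.472, 0.847, -0.213, 0.123]
top 465.7098238790466 465.7098238790466 262.46156021777 191.56310936909412 [ 0.293762   -0.13619439  1.18614364] [-0.077, 0.717, -0.688, 0.074]
```

View pics/scene0.png

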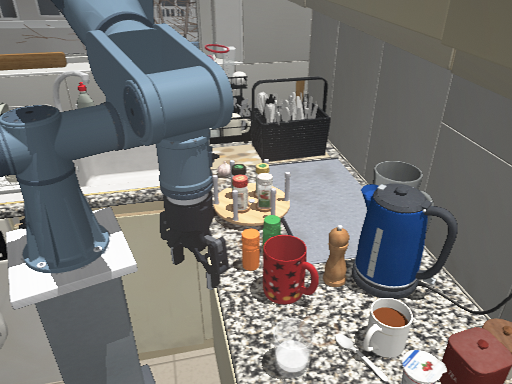

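View pics/top0b.png

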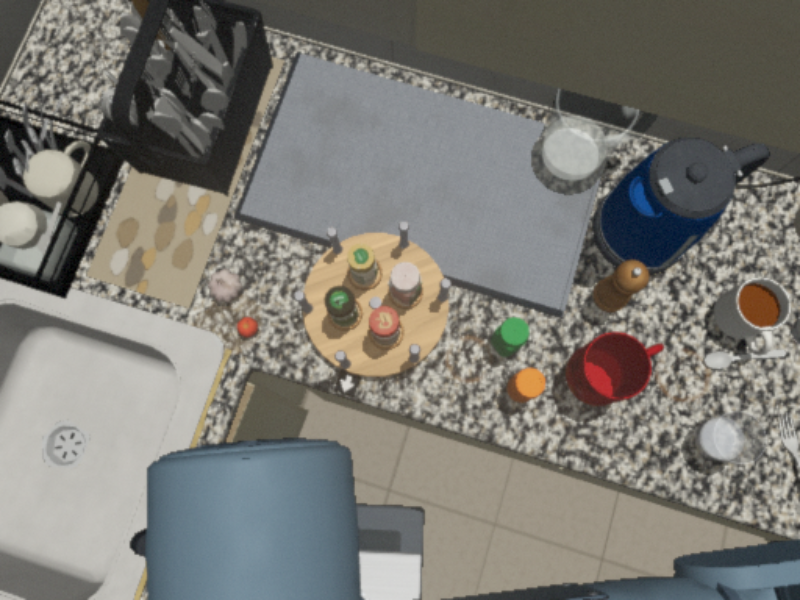

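Candidates for the red jar, in top0b pixels: red cap with gold mark on the platter (383,321), tomato (247,327), red mug (610,370), and the green (513,333) and orange (527,385) decoy jars. I choose the cap on the platter. The white arrow is at about (347,382). Next is a close crop to check this, plus measurements.

```bash
cat > h.py <<'E'
import numpy as np,cv2
from scipy.spatial.transform import Rotation as R
def load(n): return np.load(n,allow_pickle=True).item()
def plane(c,uv,z):
    q=np.array(c['rotation'],float); M=R.from_quat(q[[1,2,3,0]]).as_matrix() if q.size==4 else q
    uv=np.atleast_2d(np.array(uv,float)); d=np.c_[(uv[:,0]-c['cx'])/c['fx'],(uv[:,1]-c['cy'])/c['fy'],np.ones(len(uv))]@M.T
    p=np.array(c['xyz']); return (p+d*((z-p[2])/d[:,2])[:,None])[:,:2]
E
python3 - <<'E'
from h import *
c=load('top0.npy');im=c['color']
x0,y0=185,130
cr=im[y0:y0+125,x0:x0+115]
cv2.imwrite('pics/crop.png',cv2.resize(cr,None,fx=4.8,fy=4.8,interpolation=cv2.INTER_CUBIC))
hsv=cv2.cvtColor(im,cv2.COLOR_BGR2HSV)
def blobs(m,z,name):
    n,l,s,ce=cv2.connectedComponentsWithStats(m)
    for i in range(1,n):
        if s[i,4]>12 and 180<ce[i,0]<300 and 120<ce[i,1]<260: print(name,ce[i].round(1),s[i,4],plane(c,ce[i],z).round(4))
blobs(cv2.inRange(hsv,(0,120,90),(6,255,255))|cv2.inRange(hsv,(174,120,90),(180,255,255)),.136,'red')
blobs(cv2.inRange(im,(200,200,200),(255,255,255)),.007,'white')
print(plane(c,np.array([[333,232],[403,227],[445,285],[415,350],[341,356],[300,295]])/1.5625,.128).round(4))
E
```

```text
red [244.2 208.6] 100 [[ 0.4805 -0.0874]]
white [221.5 245.2] 31 [[ 0.4075 -0.0288]]
[[ 0.6237 -0.0061]
 [ 0.636  -0.112 ]
 [ 0.548  -0.1786]
 [ 0.4483 -0.1377]
 [ 0.435  -0.0299]
 [ 0.5238  0.0368]]
```

View pics/crop.png

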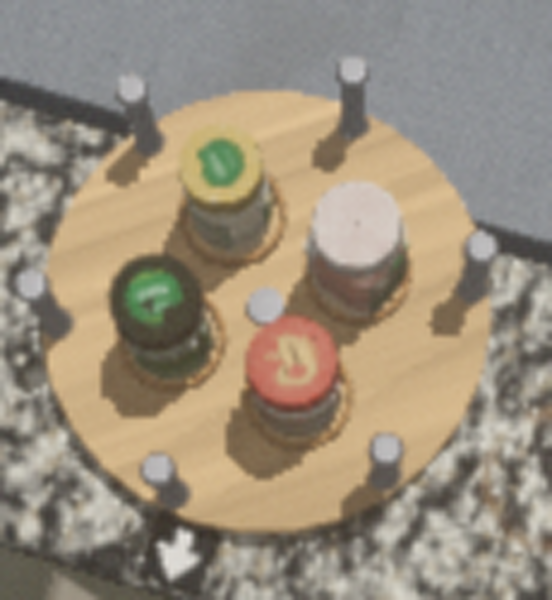

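The crop confirms it: red cap at (292,362) in a platter well. Peg tops are at (131,88), (352,70), (482,246), (387,448), (157,468) and (32,284), and the arrow is at (178,555).

```bash
cat >> h.py <<'E'
def fit(P,r,n):
    "centre and phase (deg) of n equally spaced points in order of clockwise/any; returns c,angles,residual"
    c=P.mean(0); a=np.degrees(np.arctan2(*(P-c).T[::-1])); ph=np.degrees(np.angle(np.mean(np.exp(1j*np.radians(a*n)))))/n
    return c,a,ph,np.hypot(*(P-c).T)
E
python3 - <<'E'
from h import *
c=load('top0.npy')
f=lambda l,z:plane(c,(np.array(l)+.5)/4.8-.5+[185,130],z)
np.set_printoptions(precision=4,suppress=True)
pegs=f([(131,88),(352,70),(482,246),(387,448),(157,468),(32,284)],.128)
C,a,ph,r=fit(pegs,.11,6);print('pegs',pegs.tolist(),C,a,ph,r)
caps=f([(292,362),(356,222),(221,166),(157,302)],.136)
c2,a2,ph2,r2=fit(caps,.052,4);print('caps',caps,c2,a2,ph2,r2)
A=f([(178,577),(177,555),(183,532)],.007);print('arrow',A,[np.degrees(np.arctan2(*(p-C)[::-1])) for p in A],np.hypot(*(A-C).T))
im=c['color'];m=cv2.inRange(cv2.cvtColor(im,cv2.COLOR_BGR2HSV),(10,60,120),(25,200,255));m[:,:180]=0;m[:,300:]=0;m[:130]=0;m[260:]=0
h=cv2.convexHull(max(cv2.findContours(m,0,2)[0],key=cv2.contourArea))[:,0]
print('platter',cv2.minEnclosingCircle((plane(c,h,.030)*1000).astype(np.float32)))
print('centre hub', f([(265,305)],.03))
E
```

```text
pegs [[0.6248735587123838, -0.0031436270491871088], [0.6386928335079471, -0.11193006343792526], [0.5517033687626074, -0.17904148583924884], [0.45067609530884956, -0.13677546300937016], [0.43655892628314874, -0.027656767060852003], [0.5237531543363401, 0.03845793812553405]] [ 0.5377 -0.07  ] [  37.4951  -22.5419  -82.686  -142.5094  157.2779   97.3316] -22.60545573324983 [0.1099 0.1093 0.1099 0.1097 0.1097 0.1094]
caps [[ 0.489  -0.0898]
 [ 0.5592 -0.1174]
 [ 0.5846 -0.0505]
 [ 0.5156 -0.0235]] [ 0.5371 -0.0703] [-157.9396  -64.8763   22.6505  114.652 ] 23.621680303723398 [0.0519 0.052  0.0514 0.0515]
arrow [[ 0.3958 -0.0298]
 [ 0.4073 -0.0286]
 [ 0.4195 -0.0311]] [np.float64(164.1908884826932), np.float64(162.3891255151778), np.float64(161.75606268264787)] [0.1475 0.1368 0.1245]
platter ((536.3174438476562, -69.52906036376953), 120.76070404052734)
centre hub [[ 0.5388 -0.0693]]
```

Geometry: axis at C = (0.538, -0.070), arrow at about 162.5°, red jar at about -157.5°. The platter needs about -40° (clockwise from above), so I push the peg at -142.5° (0.451, -0.137) towards +y. The current tool yaw suits this push, so only translation is needed. Closing the fingers and going above the start point.

```bash
python3 -m pendant '[[0.137,0.18,0,0,0,0],[0.137,0.18,0,0,0,0],[0.137,0.18,0,0,0,0],[0.137,0.18,0,0,0,0],[0.137,0.18,0,0,0,0],[0.137,0.18,0,0,0,0],[0.137,0.18,0,0,0,0],[0.137,0.18,0,0,0,0],[0.137,0.18,0,0,0,0],[0.137,0.18,0,0,0,0]]' -1
python3 -m pendant '[[0,0,-0.09,0,0,0],[0,0,-0.09,0,0,0],[0,0,-0.09,0,0,0],[0,0,-0.09,0,0,0],[0,0,-0.09,0,0,0],[0,0,-0.08,0,0,0],[0,0,-0.08,0,0,0],[0,0,-0.08,0,0,0],[0,0,0,0,0,0],[0,0,0,0,0,0]]'
python3 - <<'E'
from bench import camera
import cv2,numpy as np
c=camera('scene');cv2.imwrite('pics/s1.png',cv2.resize(c['color'][130:270,170:330],(800,700))[:600])
E
```

```text
time_s: 1.35
eef_pos: [0.4624, -0.182, 0.239]
eef_rot: [-0.0, 0.986, 0.166, -0.0]
wrist_force: [0.8, 0.7, 1.4]
opening: 0.0
grasp_force: 0.0
time_s: 2.6
eef_pos: [0.4622, -0.1837, 0.1016]
eef_rot: [0.0, 0.986, 0.166, 0.0]
wrist_force: [-0.0, -0.6, 0.4]
opening: 0.001
grasp_force: 0.0
```

View pics/s1.png

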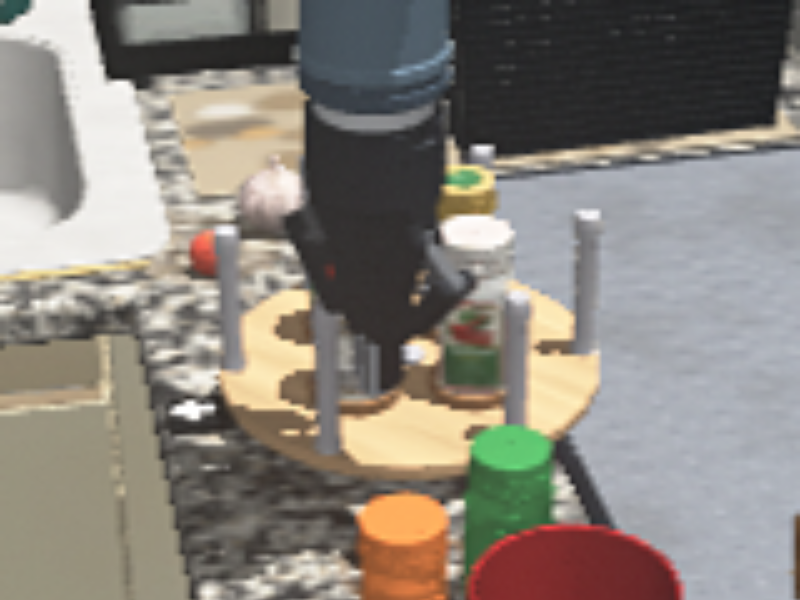

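The picture shows the gripper at (370,300), with a peg at (325,380) that seems to be in front of it. I'll check by projection.

```bash
cat >> h.py <<'E'
def proj(c,p):
    q=np.array(c['rotation'],float);M=R.from_quat(q[[1,2,3,0]]).as_matrix()
    d=(np.atleast_2d(p)-c['xyz'])@M; return np.c_[d[:,0]/d[:,2]*c['fx']+c['cx'],d[:,1]/d[:,2]*c['fy']+c['cy']]
E
python3 - <<'E'
from h import *
from bench import ctrl,camera
np.set_printoptions(precision=4,suppress=True)
o=ctrl.get_obs();p=np.array(o['eef_pos']);M=R.from_quat(np.array(o['eef_rot'])[[1,2,3,0]]).as_matrix()
print('tool z',M[:,2],'y',M[:,1],p)
c=load('scene0.npy')
C=np.array([.5377,-.07]);P=[[*(C+.11*np.array([np.cos(t),np.sin(t)])),.128] for t in np.radians(-22.6+60*np.arange(6))]
pts=np.vstack([P,p,p+.008*M[:,2]]);print(((proj(c,pts)-[170,130])*5).round())
c=camera('top');np.save('top1.npy',c,allow_pickle=True);cv2.imwrite('pics/t1.png',cv2.resize(c['color'][120:260,160:300],(600,600),interpolation=cv2.INTER_CUBIC))
E
```

```text
tool z [ 0.0009 -0.0007 -1.    ] y [ 0.3266 -0.9451  0.001 ] [ 0.4623 -0.1838  0.1019]
[[587. 209.]
 [480. 143.]
 [308. 149.]
 [223. 224.]
 [322. 300.]
 [516. 291.]
 [379. 373.]
 [379. 385.]]
```

View pics/t1.png

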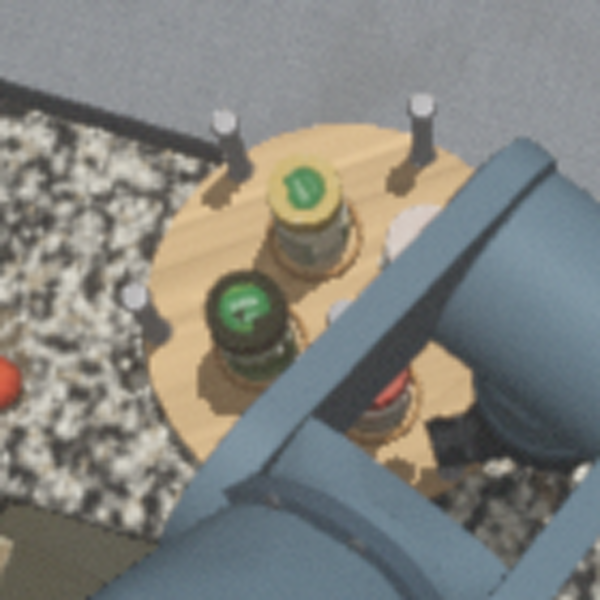

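The projected fingertip (379,385) and peg tops match the picture, so the geometry holds. Approach the peg slowly along the push direction.

```bash
python3 -m pendant '[[-0.0033,0.0095,0,0,0,0],[-0.0033,0.0095,0,0,0,0],[-0.0033,0.0095,0,0,0,0],[-0.0033,0.0095,0,0,0,0],[-0.0033,0.0095,0,0,0,0],[-0.0033,0.0095,0,0,0,0],[-0.0033,0.0095,0,0,0,0],[-0.0033,0.0095,0,0,0,0],[-0.0033,0.0095,0,0,0,0],[-0.0033,0.0095,0,0,0,0]]'
python3 - <<'E'
import numpy as np
t=np.radians([217.5,207.5,197.5,187.5,177.2]);p=.11*np.c_[np.cos(t),np.sin(t)];print((np.diff(p,axis=0)/.2/10).round(4))
E
```

```text
time_s: 3.95
eef_pos: [0.4552, -0.1643, 0.1013]
eef_rot: [0.0, 0.986, 0.166, 0.0]
wrist_force: [-0.4, 0.6, -0.0]
opening: 0.001
grasp_force: 0.0
[[-0.0052  0.0081]
 [-0.0037  0.0089]
 [-0.0021  0.0094]
 [-0.0004  0.0099]]
```

```bash
python3 -m pendant '[[-0.005,0.008,0,0,0,0],[-0.005,0.008,0,0,0,0],[-0.005,0.008,0,0,0,0],[-0.005,0.008,0,0,0,0],[-0.005,0.008,0,0,0,0],[-0.005,0.008,0,0,0,0],[-0.005,0.008,0,0,0,0],[-0.005,0.008,0,0,0,0],[-0.005,0.008,0,0,0,0],[-0.005,0.008,0,0,0,0]]'
cat >> h.py <<'E'
C0=np.array([.5377,-.07])
def pegs(c):
    "grey-bright peg tops on the ring of radius .110 at z=.128 -> phase mod 60"
    im=c['color'];h=cv2.cvtColor(im,cv2.COLOR_BGR2HSV);m=cv2.inRange(h,(0,0,125),(180,50,215))
    n,l,s,ce=cv2.connectedComponentsWithStats(m);out=[]
    for i in range(1,n):
        if 6<=s[i,4]<=40:
            p=plane(c,ce[i],.128)[0]-C0;r=np.hypot(*p)
            if abs(r-.11)<.004: out.append((round(np.degrees(np.arctan2(p[1],p[0])),1),round(r,4),int(s[i,4])))
    return out
E
python3 - <<'E'
from h import *
from bench import camera
print(pegs(load('top0.npy')))
c=camera('top');np.save('top2.npy',c,allow_pickle=True);print(pegs(c))
cv2.imwrite('pics/t2.png',cv2.resize(c['color'][120:260,160:300],(600,600),interpolation=cv2.INTER_CUBIC))
E
```

```text
time_s: 5.2
eef_pos: [0.4452, -0.1483, 0.1013]
eef_rot: [-0.0, 0.986, 0.166, 0.0]
wrist_force: [-1.1, -1.6, 0.1]
opening: 0.002
grasp_force: 0.7
[(np.float64(111.2), np.float64(0.1132), 6), (np.float64(-142.7), np.float64(0.1093), 34), (np.float64(157.3), np.float64(0.11), 32)]
[]
```

View pics/t2.png

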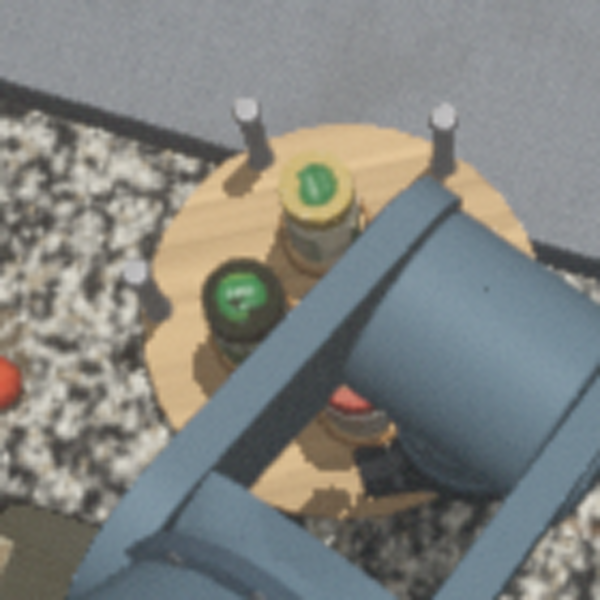

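Peg tops are now at (245,107), (443,115) and (135,271), so the platter is turning clockwise under contact.

```bash
python3 - <<'E'
from h import *
c=load('top2.npy')
P=plane(c,(np.array([(245,107),(443,115),(135,271)])+.5)/4.2857-.5+[160,120],.128)-C0
a=np.degrees(np.arctan2(P[:,1],P[:,0]));th=a-[37.5,-22.5,97.4];print(a,th,np.hypot(*P.T))
t=217.5+th.mean();f=np.array([.4452,-.1483]);p=C0+.11*np.array([np.cos(np.radians(t)),np.sin(np.radians(t))]);d=p-f
n=np.array([-.327,.945]);print('d along n, lateral',d@n,d@[.945,.327])
tt=np.radians(np.linspace(t,177.5,4));q=.11*np.c_[np.cos(tt),np.sin(tt)];print(np.degrees(tt),(np.diff(q,axis=0)/.2/10).round(4))
E
```

```text
[ 30.16722202 -29.45910723  89.91039111] [-7.33277798 -6.95910723 -7.48960889] [0.11100274 0.11010363 0.1098594 ]
d along n, lateral 0.022470631586713117 0.005096249283006309
[210.23950197 199.32633464 188.41316732 177.5       ] [[-0.0044  0.0095]
 [-0.0025  0.0102]
 [-0.0005  0.0104]]
```

```bash
python3 -m pendant '[[-0.005,0.0093,0,0,0,0],[-0.005,0.0093,0,0,0,0],[-0.005,0.0093,0,0,0,0],[-0.0045,0.0095,0,0,0,0],[-0.0045,0.0095,0,0,0,0],[-0.0045,0.0095,0,0,0,0],[-0.004,0.0095,0,0,0,0],[-0.004,0.0097,0,0,0,0],[-0.004,0.0097,0,0,0,0],[-0.0035,0.0097,0,0,0,0]]'
python3 -m pendant '[[-0.0035,0.01,0,0,0,0],[-0.003,0.01,0,0,0,0],[-0.003,0.01,0,0,0,0],[-0.003,0.01,0,0,0,0],[-0.0025,0.0102,0,0,0,0],[-0.0025,0.0102,0,0,0,0],[-0.002,0.0102,0,0,0,0],[-0.002,0.0103,0,0,0,0],[-0.0015,0.0103,0,0,0,0],[-0.0015,0.0103,0,0,0,0]]'
python3 - <<'E'
from h import *
from bench import camera
c=camera('top');np.save('top3.npy',c,allow_pickle=True)
cv2.imwrite('pics/t3.png',cv2.resize(c['color'][120:260,160:300],(600,600),interpolation=cv2.INTER_CUBIC))
E
```

```text
time_s: 6.5
eef_pos: [0.4364, -0.1293, 0.1013]
eef_rot: [-0.0, 0.986, 0.166, -0.0]
wrist_force: [-0.8, -1.6, 0.0]
opening: -0.004
grasp_force: 0.6
time_s: 7.75
eef_pos: [0.4316, -0.109, 0.1013]
eef_rot: [0.0, 0.986, 0.166, 0.0]
wrist_force: [-0.2, -0.8, -0.2]
opening: -0.0
grasp_force: 0.5
```

View pics/t3.png

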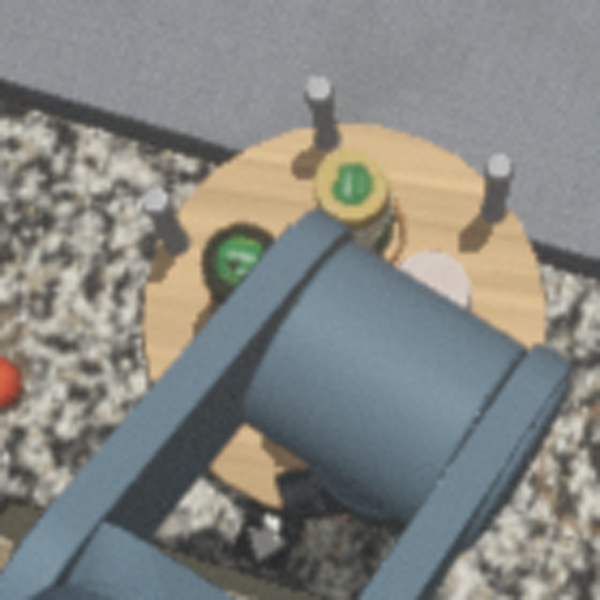

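Peg tops are at (319,86), (498,161) and (156,198).

```bash
python3 - <<'E'
from h import *
c=load('top3.npy')
P=plane(c,(np.array([(319,86),(498,161),(156,198)])+.5)/4.2857-.5+[160,120],.128)-C0
a=np.degrees(np.arctan2(P[:,1],P[:,0]));th=a-[37.5,-22.5,97.4];print(a,th)
t=217.5+th.mean()
tt=np.radians([t,177.2]);q=.11*np.c_[np.cos(tt),np.sin(tt)];print(np.degrees(tt),(np.diff(q,axis=0)/.2).round(4))
E
```

```text
[  7.99423901 -50.45542863  67.61543678] [-29.50576099 -27.95542863 -29.78456322]
[188.41808239 177.2       ] [[-0.0053  0.1074]]
```

```bash
python3 -m pendant '[[-0.001,0.0105,0,0,0,0],[-0.001,0.0105,0,0,0,0],[-0.001,0.0105,0,0,0,0],[-0.0005,0.0105,0,0,0,0],[-0.0005,0.0105,0,0,0,0],[-0.0005,0.0105,0,0,0,0],[0,0.0105,0,0,0,0],[0,0.0105,0,0,0,0],[0,0.009,0,0,0,0],[0,0.006,0,0,0,0]]'
python3 -m pendant '[[0.003,-0.01,0,0,0,0],[0.01,-0.03,0,0,0,0],[0.012,-0.035,0,0,0,0],[0.012,-0.035,0,0,0,0],[0,-0.02,0.1,0,0,0],[0,-0.02,0.15,0,0,0],[0,-0.02,0.15,0,0,0],[0,-0.1,0.15,0,0,0],[0,-0.2,0.1,0,0,0],[0,-0.2,0,0,0,0]]'
python3 -m pendant '[[0,-0.25,0,0,0,0],[-0.1,-0.25,0,0,0,0],[-0.1,-0.25,0,0,0,0],[-0.1,-0.25,0,0,0,0],[-0.1,-0.2,0,0,0,0],[-0.1,-0.2,0,0,0,0],[-0.1,-0.1,0,0,0,0],[-0.1,0,0,0,0,0],[0,0,0,0,0,0],[0,0,0,0,0,0]]'
python3 - <<'E'
from h import *
from bench import camera
c=camera('top');np.save('top4.npy',c,allow_pickle=True)
cv2.imwrite('pics/t4.png',cv2.resize(c['color'][130:255,185:300],None,fx=4.8,fy=4.8,interpolation=cv2.INTER_CUBIC))
E
```

```text
time_s: 9.05
eef_pos: [0.4307, -0.0893, 0.1013]
eef_rot: [0.0, 0.986, 0.166, 0.0]
wrist_force: [-0.5, -1.7, -0.3]
opening: 0.002
grasp_force: 0.5
time_s: 10.3
eef_pos: [0.4391, -0.2256, 0.2336]
eef_rot: [0.002, 0.986, 0.166, 0.001]
wrist_force: [0.7, -0.5, -0.6]
opening: -0.003
grasp_force: 0.0
time_s: 11.55
eef_pos: [0.2986, -0.5226, 0.2315]
eef_rot: [0.0, 0.986, 0.166, 0.0]
wrist_force: [0.1, -0.3, -0.8]
opening: 0.001
grasp_force: 0.0
```

View pics/t4.png

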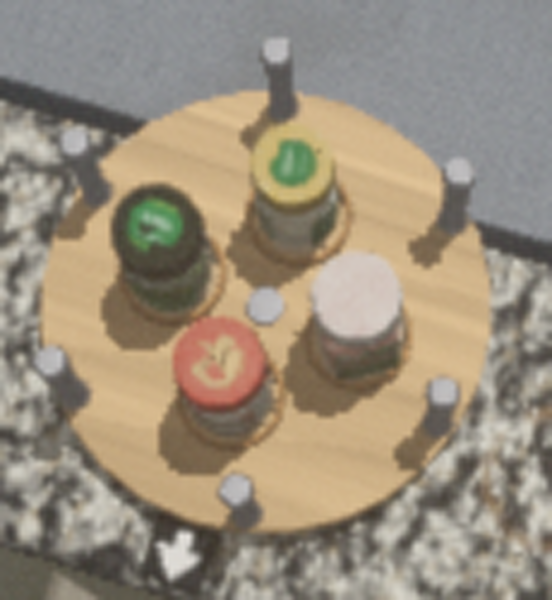

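Everything is upright. Peg tops are at (276,47), (458,170), (443,389), (236,489), (50,360) and (74,139). Caps: red (219,362), white (356,296), gold (291,163), black (157,232). Arrow at (178,555).

```bash
python3 - <<'E'
from h import *
from bench import camera
np.set_printoptions(precision=4,suppress=True)
c=load('top4.npy')
f=lambda l,z:plane(c,(np.array(l)+.5)/4.8-.5+[185,130],z)
C,a,ph,r=fit(f([(276,47),(458,170),(443,389),(236,489),(50,360),(74,139)],.128),.11,6);print('pegs',C,ph,'turn',ph+22.6,r)
caps=f([(219,362),(356,296),(291,163),(157,232)],.136)
c2,a2,ph2,r2=fit(caps,.052,4);print('caps',c2,a2,ph2)
def arrow(c,win,z=.007):
    x0,x1,y0,y1=win;w=c['color'][y0:y1,x0:x1].min(2).astype(float);w=np.clip(w-120,0,None)
    n,l,s,ce=cv2.connectedComponentsWithStats((w>0).astype(np.uint8));k=1+np.argmax(s[1:,4]);w[l!=k]=0
    v,u=np.nonzero(w);W=w[v,u];P=plane(c,np.c_[u+x0,v+y0],z);m=np.average(P,axis=0,weights=W)
    ev,V=np.linalg.eigh(np.cov(P.T,aweights=W));
    print('arrow',s[k],m,np.degrees(np.arctan2(*(m-C0)[::-1])),np.hypot(*(m-C0)),ev**.5,np.degrees(np.arctan2(V[1],V[0])))
arrow(c,(212,234,236,254))
s=camera('scene');np.save('scene4.npy',s,allow_pickle=True)
u,v=proj(s,[[.4075,-.029,.007]])[0].astype(int);print(u,v);arrow(s,(u-9,u+10,v-7,v+8))
hsv=cv2.cvtColor(s['color'],cv2.COLOR_BGR2HSV);
for c_,nm in((c,'top'),(s,'scene')):
    h=cv2.cvtColor(c_['color'],cv2.COLOR_BGR2HSV);m=cv2.inRange(h,(0,110,80),(7,255,255))|cv2.inRange(h,(172,110,80),(180,255,255))
    n,l,st,ce=cv2.connectedComponentsWithStats(m)
    for i in range(1,n):
        p=plane(c_,ce[i],.136)[0]-C0
        if st[i,4]>20 and np.hypot(*p)<.08: print(nm,'red',ce[i],st[i],np.degrees(np.arctan2(p[1],p[0])),np.hypot(*p))
# tab blow-ups
a=cv2.resize(c['color'][232:258,205:240],(525,390),interpolation=cv2.INTER_CUBIC)
b=cv2.resize(s['color'][v-15:v+15,u-20:u+20],(240,180),interpolation=cv2.INTER_CUBIC)
cv=np.zeros((580,525,3),np.uint8);cv[:390]=a;cv[395:575,:240]=b;cv2.imwrite('pics/tab.png',cv)
E
```

```text
pegs [ 0.5385 -0.0696] -2.090376665472922 turn 20.509623334527078 [0.1106 0.1091 0.1096 0.1105 0.1097 0.11  ]
caps [ 0.537  -0.0699] [ 163.0944 -106.4015  -16.0526   74.7104] -16.162366094419106
arrow [ 5  5 10 10 58] [ 0.4074 -0.0289] 162.49526624747804 0.1366267998160659 [0.0045 0.0058] [-106.235  163.765]
208 211
arrow [ 2  0 17 10 90] [ 0.4166 -0.0107] 153.90281970207914 0.13486492570837672 [0.0096 0.018 ] [153.9388  63.9388]
top red [230.0391 205.7151] [221 196  19  20 179] 163.40615382814283 0.05398954265148268
```

View pics/tab.png

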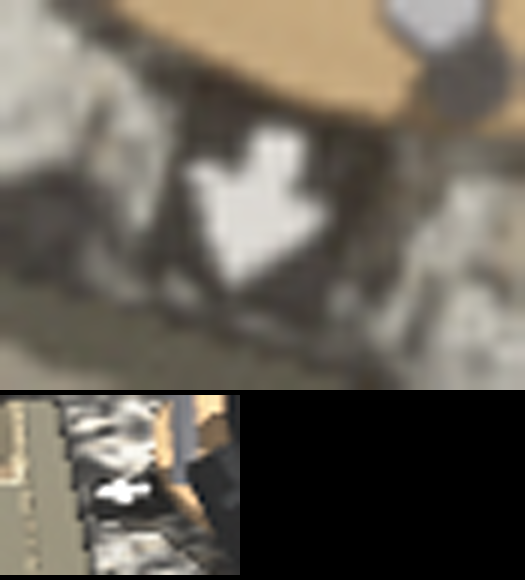

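The arrow in the blow-up is white, at (255,205), pointing along about 163°. The red jar is at about 163.1° and the arrow at about 162.5–163.8°, so they line up within 1°. The hand is clear, so I'm handing in.

```bash
python3 -c "
from bench import ctrl
print(ctrl.hand_in())"
```

```text
the job is handed in; nothing more can be done
None
```

I turned the carousel about 40° with gentle fingertip pushes on one peg. By my measurements the red-capped jar is within about 1° of the white arrow. All four jars were still upright, the hand is clear, and the job is handed in (no verdict was returned).

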